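Sort a tested battery module by its peak reading, then zero the gauge

TASK

Read the peak pointer on the round gauge: if it stopped short of the black limit block on the rim, take the module out of the weld tester's sloping nest and stand it upright in the steel quarantine tray; if it went past the block, stand it upright in the free bay of the carrier, in line with the others (a pointer level with the block itself may go either way). Set the module down, do not drop it, and leave the pointer as it is until the module is put away; then turn the pointer back against its zero stop. Leave everything else where it stands.

Things in the scene. Friction and masses are not known exactly. Their poses are not given: they have to be found in the camera images.
- module: the tested battery module, the only one in the tester: block of six round cells standing between black end frames, with flat strips on top; 60 (own x) x 42 (own y) x 72 mm (own z), 0.3 kg; origin at the centre of its underside, z out of its top. At the start it lies in the nest, its z leaning 30 deg from vertical towards the robot side (the tester's -x) and its x pointing up the slope.
- tester: weld tester, fixed; origin under its base (x -80..110, y +-58, 12 mm high), x to its back. Nest surface sloping 30 deg, centred at (-10, 0, 50) mm, with a 13 mm lip at the low (-x) end and 8 mm high guides 2 mm off the module's sides. Above: crosshead x 25..105, y +-56, z 215..265 on posts at x 90, y +-45 (to z 300); spindle, radius 14, at x 60, down to z 155.
- gauge: round gauge lying face up, fixed, radius 64 mm, face at z 45 mm; origin under its centre. The scale starts at 2.356 rad anticlockwise from its own x axis, by a small steel pin (zero stop), and runs clockwise; the black limit block on the rim (11 mm wide, 12 mm radially, 7 mm high) spans 1.45 to 1.65 rad of the scale.
- pointer (a joint): angle of the peak pointer from its zero stop, rad, growing clockwise seen from above; 0 = against the stop. At angle q the pointer points 2.356 - q rad anticlockwise from the gauge's x axis. It turns stiffly with the wing knob and stays where it is left.
- knob_grip (a point): point on the gauge's axis to grip the wing knob, 76 mm above the table: a bar 40 mm long (along the pointer), 13 mm thick, its underside (on a hub of radius 13 mm) 57 mm and its top 85 mm above the table.
- pointer_tip (a point): tip of the flat pointer (6 mm wide), 47 mm from the gauge's axis, 4 mm above the face.
- carrier: grey plastic carrier, fixed, 232 (x) x 68 (y) mm, floor 6 mm thick, origin under its centre; three bays in a row along x, 74 mm apart, each about 71 x 58 mm inside, side walls 10 mm and dividers 14 mm high above the floor. Modules stand in it with their long side along the row.
- pad: cardboard pad 56 (x) x 38 (y) x 3 mm lying in the middle of the carrier's one free bay, fixed; origin at the centre of its underside, which is 6 mm above the table; x along the row.
- tray: steel quarantine tray, fixed, outside 190 (x) x 120 (y) x 28 mm, walls and floor 5 mm; origin under its centre. Its -x half holds an earlier reject, its +x half is free.
- reject: an earlier rejected module standing in the tray, leave it: block of six round cells standing between black end frames, with flat strips on top; 60 (own x) x 42 (own y) x 72 mm (own z), 0.3 kg; origin at the centre of its underside, z out of its top.
- stock_a: a module standing in a bay of the carrier, leave it: block of six round cells standing between black end frames, with flat strips on top; 60 (own x) x 42 (own y) x 72 mm (own z), 0.3 kg; origin at the centre of its underside, z out of its top.
- stock_b: another module standing in a bay of the carrier, leave it: block of six round cells standing between black end frames, with flat strips on top; 60 (own x) x 42 (own y) x 72 mm (own z), 0.3 kg; origin at the centre of its underside, z out of its top.
- bottle: white bottle, radius 28, height 150 mm, leave it; origin under its centre.
- cup: grey open cup, radius 30, height 70 mm, leave it; origin under its centre.
- driver: screwdriver lying along its own x, 160 mm long, leave it.
- roll: flat steel ring of strip, radius 34, height 14 mm, leave it; origin under its centre.
- frame: spare black end frame lying flat, 62 x 44 x 8 mm, leave it; origin under its centre.
Not all that is in view belongs to the job. Leave any yellow look-alike of the gauge alone.

How it is judged:
On the way, in this order (a step that is already met when the one before it is completed fails the run):
1. the module stands released in the place its reading calls for, while the pointer is still where it was (angle between module's own z axis and vertical below 0.08 rad and linear speed of module below 0.03 m/s and contact force between the fingers and module below 0.1 N and distance of pointer_tip from where it was at the start of the episode below 0.004 m and ((value of joint pointer below 1.65 rad and x of module in the frame of tray between -0.085 and 0.085 m and y of module in the frame of tray between -0.05 and 0.05 m and z of module in the frame of tray between 0 and 0.01 m) or (value of joint pointer above 1.45 rad and horizontal distance between module and pad below 0.012 m and z of module in the frame of pad below 0.007 m and angle between the x axis of module and the x axis of pad, either way round below 0.25 rad))), for 0.2 s.
2. the pointer is back at its zero stop (value of joint pointer below 0.07 rad), for 0.2 s.
At the end, for the whole second after the job is handed in: Pointer at rest within 0.07 rad of zero; module upright within 0.08 rad, released, at rest: on the tray floor if the pointer began below 1.45 rad, on the pad in the free bay (centre within 12 mm, in line within 0.25 rad) if above 1.65 rad, either place if between (value of joint pointer below 0.07 rad and velocity of joint pointer below 0.05 rad/s and angle between module's own z axis and vertical below 0.08 rad and linear speed of module below 0.03 m/s and contact force between the fingers and module below 0.1 N and ((distance of pointer_tip from where it was at the start of the episode below 0.0690475 m and x of module in the frame of tray between -0.085 and 0.085 m and y of module in the frame of tray between -0.05 and 0.05 m and z of module in the frame of tray between 0 and 0.01 m) or (distance of pointer_tip from where it was at the start of the episode above 0.0598345 m and horizontal distance between module and pad below 0.012 m and z of module in the frame of pad below 0.007 m and angle between the x axis of module and the x axis of pad, either way round below 0.25 rad))); the robot touches nothing.
It fails at once if a bystander is shifted by more than 15 mm or tipped over (distance of any of stock_a, stock_b, reject, bottle, cup, driver, roll, frame from where it was at the start of the episode above 0.015 m or angle between any of stock_a, stock_b, reject, bottle, cup, roll, frame's own z axis and vertical above 0.35 rad).
It fails at once if the module is dropped (falls out of the fingers faster than 0.6 m/s, some 18 mm) (linear speed of module above 0.6 m/s and contact force between the fingers and module below 0.1 N).
It also fails if it takes over 70 s, if anything falls off the work surface, if the arm or the gripper's body presses on something with over 40 N, if the wrist force passes 120 N, or if a joint passes its speed limit or range.

ROBOT

A 6-joint arm with a two-finger parallel gripper is mounted at the origin on the work surface. World frame = base frame: x ahead of the robot, y to its left, z up, the work surface at z = 0. Lengths are in m, angles in rad, forces in N, time in s.
With the tool pointing down it reaches from about 0.35 to 0.775 m from the base axis. Payload 7.3 kg.
Tool frame: the origin (TCP) lies on the mounting face of the last link; the fingertips stand 178 mm ahead of it and the grasp point (between the pads) lies 159 mm ahead of it (robot.tcp_to_tips is the distance from the TCP to the fingertips, in m); z points along the fingers, y is the direction in which the jaws open and shut (so a half turn about z gives the same grasp; the last joint's range is limited). The gripper opens to 92 mm and grips with 3 to 60 N. Pads are 19 mm wide; open, the fingers measure 130 mm over their backs; the gripper's body (75 mm by 190 mm) begins 47 mm behind the grasp point.
Start: joints at [-1.397, 0.342, 1.524, -0, 1.275, -0.146], TCP at [0.165, -0.498, 0.405] pointing down, gripper open.
Joint ranges: [-2.53, 2.53], [-0.77, 2.02], [0.04, 2.7], [-1, 4.14], [0.28, 2.66], [-3.11, 3.11]. Speed limits (rad/s): [2.57, 2.57, 3.14, 3.14, 3.14, 3.14].

INTERFACE

Orientations are given as [roll, pitch, yaw] about the fixed x, y, z axes, in that order (R = Rz(yaw) Ry(pitch) Rx(roll)).
In Python, from cell import robot, viewer gives the robot as it stands.
- The arm moves only by the shell command python3 -m creep 'ROWS' [OPENING] [FORCE]. ROWS is JSON, a list that holds one entry, the list of rows, each a list of 6 numbers: the shift along the world's x, y, z in mm, then the turn, a rotation vector about the world's x, y, z in degrees. A call has 1 to 5 rows; each row shifts and turns the pose as measured when the row begins; what a row does not reach is not made up. A row lasts 1/12 s, in which the tool goes at most 41.7 mm and 7.16 degrees, less where a joint would pass 70% of its speed; a pose out of reach is approached as far as the arm can. A call with a gripper value outside its range is refused whole. OPENING is the closure, from -1 (fully open) to 1 (shut), set as the call begins (- or left out, the last holds). The fingers move at their own pace and stop on an object; FORCE is the grip in N (left out, the last holds). Time passes only in rows, so rows that do not move let the fingers close. It gives the time, the measured TCP pose, the force and the opening at its end, in the units of the state.
- robot.observe(): the state, without advancing time (a new reading comes with each control period).
- viewer.read_camera(name): name is "side" or "top"; returns the picture (384x512x3 uint8, blue, green, red); there is no depth.
- viewer.camera_model(name): a dict with "fx", "fy", "cx", "cy" (pixels), "k1" (the pictures are not rectified: a ray, as slopes to the right and down, at radius r is drawn at 1 + k1 r^2 times it, then the intrinsics apply), "pose" (4x4, takes a point from camera to world coordinates). Camera axes: x right, y up, looking along -z (the intrinsics and any distortion apply to the point x, -y, -z); pixel columns grow to the right and rows downward; lengths in m; the calibration is good to about 2 mm. A picture is of the moment at which its call begins. camera_model takes no time and is no camera call.
- robot.hand_in(): hands the job in, once; it reports no verdict.
The state is a dict: "time": time; "qpos": joint angles; "qvel": joint speeds; "joint_efforts": joint torques, N m; "tool_pos": TCP position; "tool_rot": TCP orientation; "contact_force": force on the tool from outside, world axes, zero at the start; "torque": the same for the moment, N m; "opening": finger opening in m.
Only numpy, scipy, OpenCV 4.12 (cv2) and the standard library are available. Lean on these libraries where they do the work, as an engineer would, in place of code of your own. Each camera call takes 0.05 s, during which the arm holds its last target. There are 200 camera calls.

## Working session

There is one attempt and no reset: what is moved stays moved. The work goes in short steps, Python scripts to look and compute and a shell command to move; the robot and the scene stay as the last step left them, time stands still between calls to the robot, and variables do not carry over. Pictures are saved under pics/ and viewed, about 8 in all and at most 12, crops included, and the job is handed in when it is done.

```bash
mkdir -p pics
cat > h.py <<'E'
import numpy as np,cv2
from cell import robot,viewer
def ray(n,u,v):
    m=viewer.camera_model(n);K=np.array([[m['fx'],0,m['cx']],[0,m['fy'],m['cy']],[0,0,1.]])
    x,y=(u-m['cx'])/m['fx'],(v-m['cy'])/m['fy']
    r=np.hypot(x,y);s=r
    for _ in range(20): s=r/(1+m['k1']*s*s)
    f=s/r if r else 1
    T=np.array(m['pose']);return T[:3,3],T[:3,:3]@np.array([x*f,-y*f,-1])
def on(n,u,v,z):
    o,d=ray(n,u,v);return o+d*(z-o[2])/d[2]
def proj(n,p):
    m=viewer.camera_model(n);T=np.array(m['pose']);c=T[:3,:3].T@(np.array(p)-T[:3,3])
    x,y=c[0]/-c[2],-c[1]/-c[2];k=1+m['k1']*(x*x+y*y)
    return np.array([m['fx']*x*k+m['cx'],m['fy']*y*k+m['cy']])
def snap(n,f,crop=None,s=1.5):
    im=viewer.read_camera(n);cv2.imwrite('pics/raw_'+f+'.png',im)
    if crop: im=im[crop[1]:crop[3],crop[0]:crop[2]]
    cv2.imwrite('pics/'+f+'.png',cv2.resize(im,None,fx=s,fy=s,interpolation=cv2.INTER_CUBIC));return im
E
python3 - <<'E'
from h import *
for n in('top','side'):
    snap(n,n+'1');m=viewer.camera_model(n);print(n,m['fx'],m['k1'],np.round(m['pose'],3).tolist())
print(robot.observe())
E
```

```text
top 403.53751337820665 -0.08717229064525608 [[-0.006, 0.985, -0.171, 0.373], [-1.0, -0.008, -0.012, -0.075], [-0.013, 0.171, 0.985, 1.112], [0.0, 0.0, 0.0, 1.0]]
side 357.1898066747093 -0.04374479516036736 [[-0.782, 0.365, -0.505, 0.025], [-0.623, -0.436, 0.649, 0.611], [0.017, 0.822, 0.569, 0.692], [0.0, 0.0, 0.0, 1.0]]
{'time': 0.1, 'qpos': array([-1.39701555e+00,  3.42669941e-01,  1.52490751e+00, -3.15509785e-05,
        1.27538473e+00, -1.46029947e-01]), 'qvel': array([-1.08797463e-03, -5.75063374e-06, -2.99262544e-03,  6.00625485e-05,
        2.59221064e-03, -4.44000112e-04]), 'joint_efforts': array([ 1.81926644e-03, -4.32003272e+01, -2.44692779e+01,  7.18835159e-02,
        5.26103773e-02, -5.97960388e-05]), 'tool_pos': array([ 0.16503578, -0.49826816,  0.4041104 ]), 'tool_rot': array([-3.14023332e+00, -1.69430653e-04,  3.19819811e-01]), 'contact_force': array([ 0.31170576,  0.10610737, -0.12666807]), 'torque': array([-0.02369245,  0.04503583,  0.05173258]), 'opening': 0.09207920919234101}
```

View pics/top1.png

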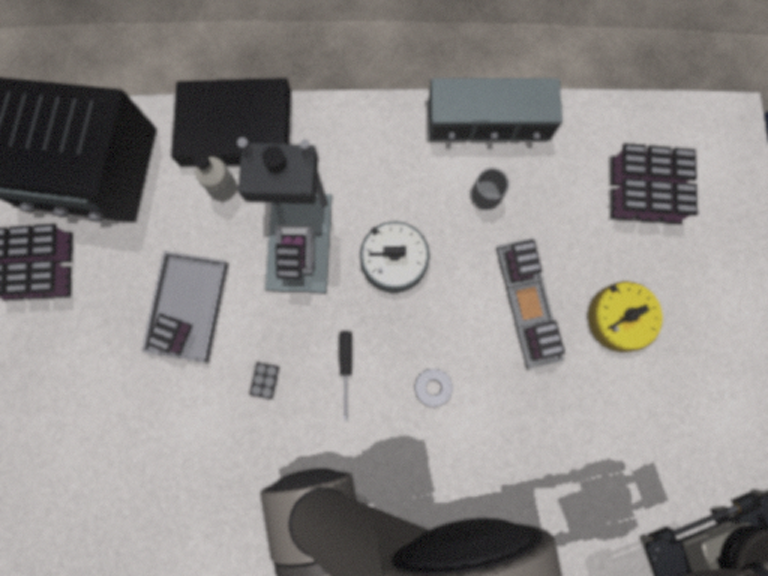

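View pics/side1.png

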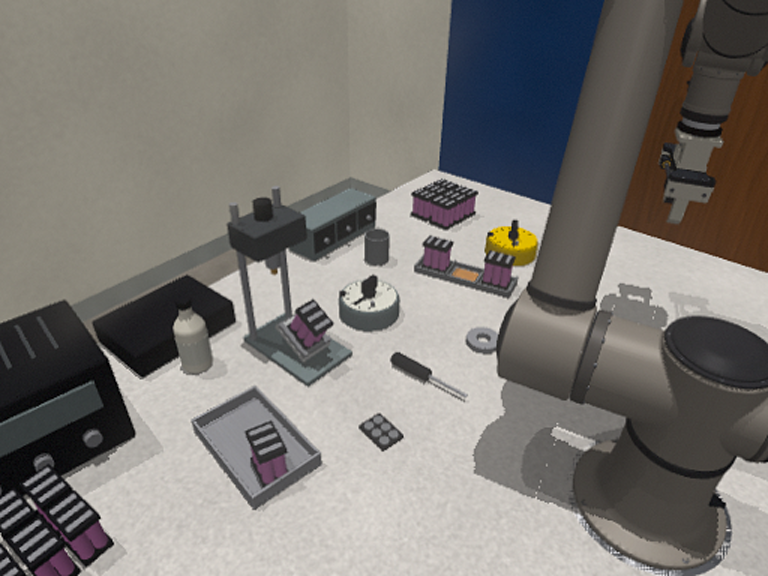

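Run:
```python
from h import *
a=cv2.imread('pics/raw_top1.png');b=cv2.imread('pics/raw_side1.png')
f=lambda im,x0,y0,x1,y1,s:cv2.resize(im[y0:y1,x0:x1],None,fx=s,fy=s,interpolation=cv2.INTER_CUBIC)
A=f(a,230,140,295,200,6);B=f(b,215,175,280,235,6)
C=f(a,85,85,235,255,2.6)[:240];
D=np.hstack([A,B]);cv2.imwrite('pics/z1.png',D);print(D.shape)
E=np.hstack([f(a,90,85,230,250,3.4),f(a,320,150,390,255,561/105)[:561]]);E=E[:561];cv2.imwrite('pics/z2.png',E[:, :800]);print(E.shape)
```

```text
(360, 780, 3)
(561, 850, 3)
```

View pics/z1.png

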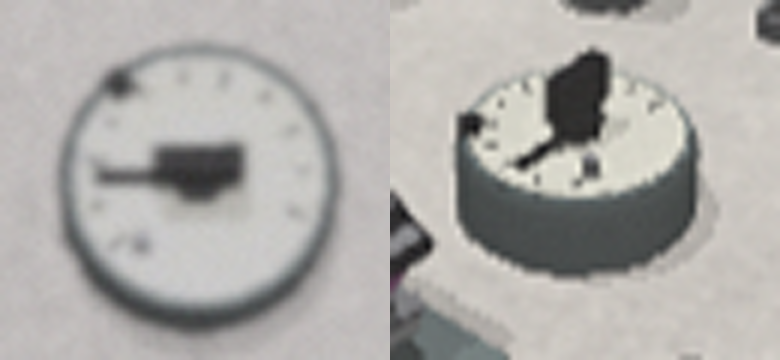

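View pics/z2.png

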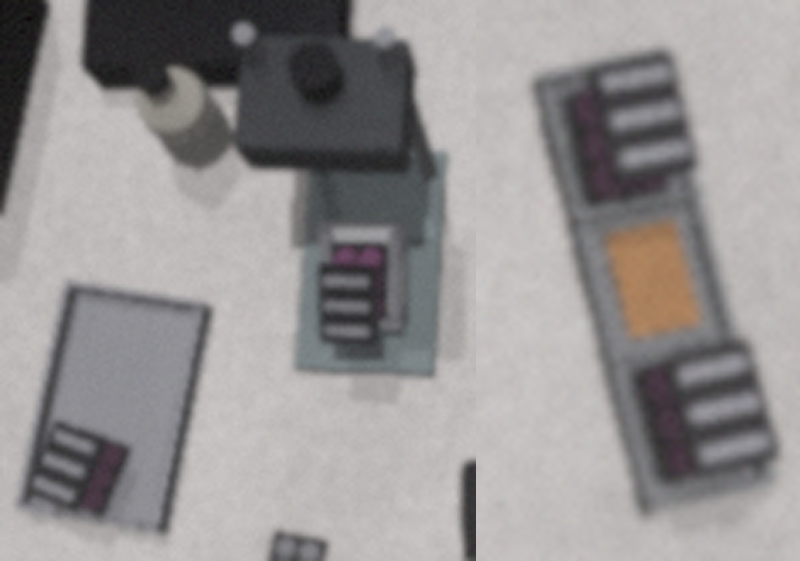

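Run:
```python
from h import *
def z1(u,v,z):return on('top',230+(u-2.5)/6,140+(v-2.5)/6,z)
def z2(u,v,z):return on('top',90+(u-1.2)/3.4,85+(v-1.2)/3.4,z)
c=z1(199,175,.045);t=z1(98,176,.049);p=z1(140,243,.049);b=z1(120,83,.052)
print('gauge',c,'r',np.linalg.norm(z1(63,175,.045)-z1(336,175,.045))/2)
for n,q in(('tip',t),('pin',p),('blk',b)):
    d=q-c;print(n,np.linalg.norm(d[:2]),np.degrees(np.arctan2(d[1],d[0])))
fl,fr,br=z2(297,368,.012),z2(433,374,.012),z2(448,155,.012)
print('tester',fl,fr,br,np.linalg.norm(fl-fr),np.linalg.norm(fr-br))
d=br-fr;print('yaw',np.degrees(np.arctan2(d[1],d[0])));d=fl-fr;print('yawf',np.degrees(np.arctan2(d[1],d[0]))-90)
T=[z2(*q,.028) for q in((70,286),(210,306),(165,530),(20,503))]
print('tray',np.array(T),np.mean(T,0),[np.linalg.norm(T[i]-T[i-1]) for i in range(4)])
for i,j in((3,0),(2,1)):
    d=T[j]-T[i];print('tyaw',np.degrees(np.arctan2(d[1],d[0])))
y=None
d=br-fr;a=np.arctan2(d[1],d[0]);ex=np.array([np.cos(a),np.sin(a),0]);ey=np.array([-ex[1],ex[0],0])
o=(fl+fr)/2+.08*ex;o[2]=0;print('origin',o)
# module predicted top face corners
n=-np.sin(np.pi/6)*ex+np.cos(np.pi/6)*np.array([0,0,1]);mx=np.cos(np.pi/6)*ex+np.array([0,0,.5])
base=o-.010*ex+np.array([0,0,.05])
for s in(-1,1):
  for w in(1,-1):
    q=proj('top',base+.072*n+s*.03*mx+w*.021*ey);q2=proj('side',base+.072*n+s*.03*mx+w*.021*ey)
    print(s,w,(q-[90,85])*3.4+1.2,q2*1.5)
print('modtop',base+.072*n,base)
```

```text
gauge [ 0.60710172 -0.08994619  0.045     ] r 0.06151073687491587
tip 0.04541478892088676 91.17226889339453
pin 0.04148185213611632 139.871924225869
blk 0.05425666170142287 40.53353535990817
tester [0.54815847 0.1480258  0.012     ] [0.54235532 0.03665031 0.012     ] [0.72752747 0.02590683 0.012     ] 0.11152657188866218 0.18548354640278794
yaw -3.320513500140918
yawf -2.982659679362996
tray [[0.61517879 0.33515392 0.028     ]
 [0.59719636 0.21756427 0.028     ]
 [0.41629288 0.24750361 0.028     ]
 [0.43766259 0.36700776 0.028     ]] [0.51658266 0.29180739 0.028     ] [np.float64(0.18035151261255444), np.float64(0.11895669060293226), np.float64(0.18336421588424248), np.float64(0.12139977569249331)]
tyaw -10.172995905825164
tyaw -9.397215840949091
origin [0.62512259 0.08770434 0.        ]
-1 1 [321.1658246  341.77221613] [316.79326298 333.37513696]
-1 -1 [376.41058665 344.48497496] [334.25100612 322.41076446]
1 1 [319.58465651 265.6022171 ] [295.84843186 307.26385037]
1 -1 [375.93572468 268.2161058 ] [313.65405291 297.11921489]
modtop [0.57919981 0.09036872 0.11235383] [0.61513937 0.08828355 0.05      ]
```

The pointer (91°) stopped about 49° short of the block (41°), measured from the zero pin (about 130–140°), so the module goes to the tray. The tester pose fits: the predicted module corners match the picture. Next I move to a point in front of the nest.

```bash
cat >> h.py <<'E'
from scipy.spatial.transform import Rotation as Ro
def togo(p,tilt,yaw):
    s=robot.observe();R=Ro.from_euler('xyz',s['tool_rot'])
    G=Ro.from_euler('z',yaw,degrees=True)*Ro.from_euler('y',-tilt,degrees=True)*Ro.from_euler('x',180,degrees=True)
    print('t',round(s['time'],2),'pos',np.round(s['tool_pos'],4),'go mm',np.round((np.array(p)-s['tool_pos'])*1e3,1),'deg',np.round((G*R.inv()).as_rotvec(degrees=True),2),'F',np.round(s['contact_force'],1),'op',round(s['opening'],4))
E
python3 -m creep '[[[26,30,0,0,0,-4.3],[26,30,0,0,0,-4.3],[26,30,0,0,0,-4.3],[26,30,0,0,0,-4.3],[26,30,0,0,0,-4.3]]]' -1
python3 -m creep '[[[26,30,0,0,0,0],[26,30,0,0,0,0],[26,30,0,0,0,0],[26,30,0,0,0,0],[26,30,0,0,0,0]]]'
python3 -c "
from h import *
togo((.475,.096,.293),30,-3.1)"
```

```text
time: 0.52
tool_pos: [0.2937, -0.3477, 0.4012]
tool_rot: [-3.138, 0.003, -0.082]
contact_force: [1.2, -1.3, 0.1]
opening: 0.0916
time: 0.93
tool_pos: [0.4275, -0.1887, 0.4003]
tool_rot: [-3.137, 0.004, -0.089]
contact_force: [1.3, -0.9, 0.4]
opening: 0.0919
t 0.93 pos [ 0.4275 -0.1887  0.4003] go mm [  47.5  284.7 -107.3] deg [ -2.43 -30.16   1.9 ] F [ 1.3 -0.9  0.4] op 0.0919
```

```bash
python3 -m creep '[[[9,30,0,-0.5,-6,0.4],[9,30,0,-0.5,-6,0.4],[9,30,0,-0.5,-6,0.4],[9,30,0,-0.5,-6,0.4],[9,30,0,-0.5,-6,0.4]]]'
python3 -m creep '[[[1,30,-10,0,0,0],[1,30,-20,0,0,0],[0,30,-25,0,0,0],[0,30,-25,0,0,0],[0,15,-20,0,0,0]]]'
python3 -c "
from h import *
togo((.475,.096,.293),30,-3.1)
snap('top','top2',(150,110,290,240),3);snap('side','side2',(140,110,300,260),3)
a=cv2.imread('pics/top2.png');b=cv2.imread('pics/side2.png');h=390;cv2.imwrite('pics/c2.png',np.hstack([a[:h,:400],b[:h,:400]]))"
```

```text
time: 1.35
tool_pos: [0.4772, -0.03, 0.3988]
tool_rot: [-3.14, -0.538, -0.049]
contact_force: [0.2, -0.3, -0.2]
opening: 0.0921
time: 1.77
tool_pos: [0.4787, 0.1141, 0.3002]
tool_rot: [-3.136, -0.558, -0.047]
contact_force: [0.4, 0.1, -0.5]
opening: 0.0921
t 1.77 pos [0.4787 0.1141 0.3002] go mm [ -3.7 -18.1  -7.2] deg [-0.18  2.01 -0.59] F [ 0.4  0.1 -0.5] op 0.0921
```

View pics/c2.png

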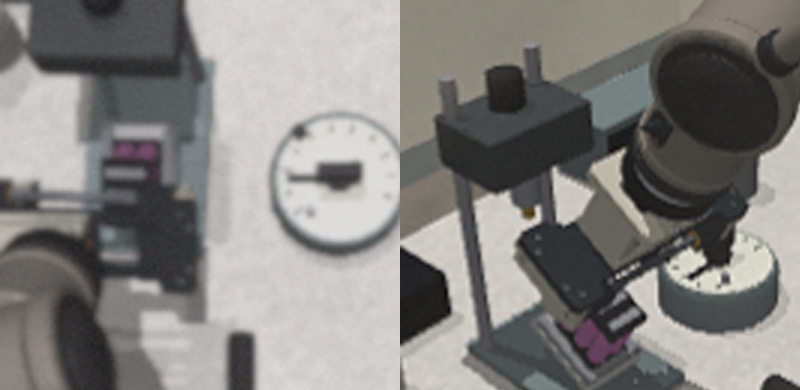

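```bash
python3 -m creep '[[[-3,-18,-5,-0.2,2,-0.6],[0,0,0,0,0,0]]]'
python3 -c "
from h import *
togo((.475,.096,.293),30,-3.1);togo((.5098,.0941,.2327),30,-3.1)"
```

```text
time: 2.03
tool_pos: [0.4749, 0.0959, 0.2928]
tool_rot: [3.138, -0.513, -0.047]
contact_force: [-0.6, -0.2, 0.3]
opening: 0.0919
t 2.03 pos [0.4749 0.0959 0.2928] go mm [0.1 0.1 0.2] deg [ 0.15 -0.59 -0.31] F [-0.6 -0.2  0.3] op 0.0919
t 2.03 pos [0.4749 0.0959 0.2928] go mm [ 34.9  -1.8 -60.1] deg [ 0.15 -0.59 -0.31] F [-0.6 -0.2  0.3] op 0.0919
```

```bash
python3 -m creep '[[[9,-0.5,-15,0,-0.6,-0.3],[9,-0.5,-15,0,0,0],[9,-0.5,-15,0,0,0],[8,-0.5,-15,0,0,0],[0,0,0,0,0,0]]]'
python3 -c "
from h import *
togo((.5098,.0941,.2327),30,-3.1)
snap('top','top3',(150,110,290,240),3);snap('side','side3',(140,110,300,260),3)
a=cv2.imread('pics/top3.png');b=cv2.imread('pics/side3.png');h=390;cv2.imwrite('pics/c3.png',np.hstack([a[:h,:400],b[:h,:400]]))"
```

```text
time: 2.45
tool_pos: [0.5234, 0.0942, 0.2528]
tool_rot: [3.132, -0.511, -0.061]
contact_force: [-0.1, 1.1, 0.8]
opening: 0.0917
t 2.45 pos [0.5234 0.0942 0.2528] go mm [-13.6  -0.1 -20.1] deg [ 0.42 -0.74  0.64] F [-0.1  1.1  0.8] op 0.0917
```

View pics/c3.png

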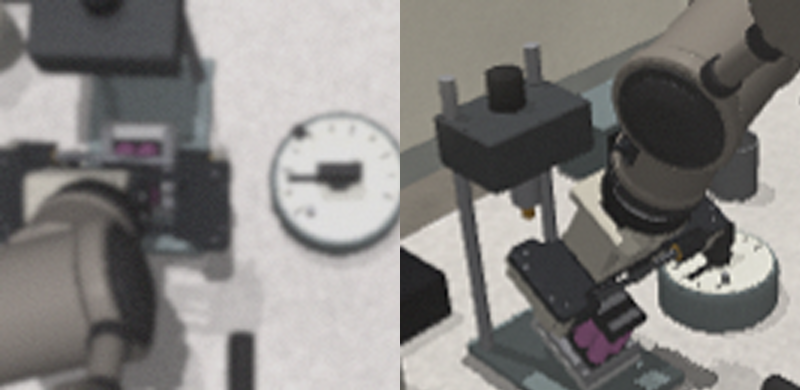

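```bash
python3 -c "
from h import *
s=robot.observe();print(np.round(s['qpos'],3),np.round(s['joint_efforts'],1),np.round(s['torque'],2))"
python3 -m creep '[[[-4,0,-3,0,0,0],[0,0,0,0,0,0]]]';python3 -c "
from h import *
togo((.5098,.0941,.2327),30,-3.1)"
```

```text
[ 0.051  0.456  1.901 -0.229  0.284  1.888] [ -0.2 -42.4 -19.2  -0.2  -2.3   0. ] [0.03 0.3  0.04]
time: 2.72
tool_pos: [0.5185, 0.0944, 0.2543]
tool_rot: [3.132, -0.51, -0.061]
contact_force: [-0.1, 0.0, -0.3]
opening: 0.0919
t 2.72 pos [0.5185 0.0944 0.2543] go mm [ -8.7  -0.3 -21.6] deg [ 0.45 -0.82  0.7 ] F [-0.1  0.  -0.3] op 0.0919
```

```bash
python3 -m creep '[[[8,-0.5,0,0.4,5,0.5],[10,-0.5,0,0,5,0],[11,-1,-1,0,4.5,0],[0,0,0,0,0,0]]]';python3 -c "
from h import *
togo((.5481,.0919,.2486),15,-3.1);print(robot.observe()['qpos'])"
```

```text
time: 3.05
tool_pos: [0.5454, 0.0928, 0.2568]
tool_rot: [3.127, -0.249, -0.049]
contact_force: [0.2, -1.1, 0.3]
opening: 0.0919
t 3.05 pos [0.5454 0.0928 0.2568] go mm [ 2.7 -0.9 -8.2] deg [ 0.75 -0.78 -0.1 ] F [ 0.2 -1.1  0.3] op 0.0919
[ 0.03907294  0.50789073  1.73464531 -0.05898733  0.65318051  1.70277509]
```

```bash
python3 -m creep '[[[3,-1,-8,0.7,-0.7,0],[0,0,0,0,0,0]]]'
python3 -m creep '[[[0,0,0,0,0,0],[0,0,0,0,0,0],[0,0,0,0,0,0],[0,0,0,0,0,0],[0,0,0,0,0,0]]]' 1 35
python3 -m creep '[[[0,0,0,0,0,0],[0,0,0,0,0,0],[0,0,0,0,0,0]]]';python3 -c "
from h import *
togo((.5481,.0919,.2486),15,-3.1)"
```

```text
time: 3.22
tool_pos: [0.548, 0.0918, 0.25]
tool_rot: [3.141, -0.267, -0.052]
contact_force: [-0.5, 0.2, 0.3]
opening: 0.092
time: 3.63
tool_pos: [0.5453, 0.0922, 0.2516]
tool_rot: [3.14, -0.271, -0.052]
contact_force: [-0.3, 1.0, 0.9]
opening: 0.0632
time: 3.88
tool_pos: [0.5451, 0.0925, 0.252]
tool_rot: [3.14, -0.272, -0.052]
contact_force: [-1.9, 7.5, 6.2]
opening: 0.0431
t 3.88 pos [0.5451 0.0925 0.252 ] go mm [ 3.  -0.6 -3.4] deg [ 0.11  0.55 -0.13] F [-1.9  7.5  6.2] op 0.0431
```

```bash
python3 -m creep '[[[0,0,0,0,0,0],[0,0,0,0,0,0],[-2,0,4,0,0,0],[-5,0.3,9,0,0,0],[-5,0.3,9,0,0,0]]]'
python3 -m creep '[[[-10,0.5,17,0,0,0],[-10,0.5,17,0,0,0],[-5,0,20,0,0,0],[0,0,25,0,0,0],[0,0,0,0,0,0]]]'
python3 -c "
from h import *
togo((.5481,.0919,.2486),15,-3.1)
snap('top','top4',(150,110,290,240),3);snap('side','side4',(140,110,300,260),3)
a=cv2.imread('pics/top4.png');b=cv2.imread('pics/side4.png');h=390;cv2.imwrite('pics/c4.png',np.hstack([a[:h,:400],b[:h,:400]]))"
```

```text
time: 4.3
tool_pos: [0.5327, 0.0929, 0.2729]
tool_rot: [3.14, -0.268, -0.051]
contact_force: [-0.1, -0.7, -3.4]
opening: 0.0416
time: 4.72
tool_pos: [0.5007, 0.0939, 0.3565]
tool_rot: [3.139, -0.257, -0.051]
contact_force: [2.4, 0.9, -2.9]
opening: 0.0417
t 4.72 pos [0.5007 0.0939 0.3565] go mm [  47.4   -2.  -107.9] deg [ 0.15 -0.27 -0.11] F [ 2.4  0.9 -2.9] op 0.0417
```

View pics/c4.png

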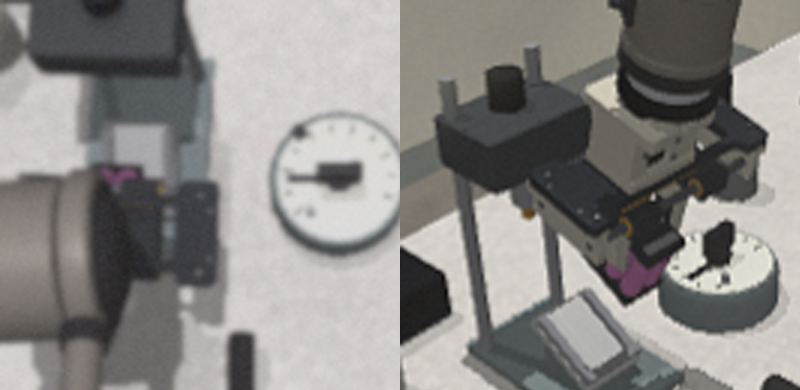

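```bash
python3 -m creep '[[[0,30,0,0,0,-2],[0,30,0,0,0,-2],[5,30,0,0,0,-2],[10,30,0,0.5,5,0],[15,30,0,0.5,5,0]]]'
python3 -m creep '[[[20,15,0,0.8,6,0],[20,10,0,0.8,6,0],[20,10,0,0.8,6,0],[0,0,0,0,0,0]]]'
python3 -c "
from h import *
togo((.5966,.278,.33),-15,-9.8)"
```

```text
time: 5.23
tool_pos: [0.525, 0.2431, 0.3449]
tool_rot: [3.117, -0.057, -0.167]
contact_force: [1.0, -0.2, -4.3]
opening: 0.0418
time: 5.57
tool_pos: [0.5859, 0.2863, 0.3342]
tool_rot: [3.101, 0.293, -0.161]
contact_force: [-1.2, -1.4, -3.8]
opening: 0.0417
t 5.57 pos [0.5859 0.2863 0.3342] go mm [10.7 -8.3 -4.2] deg [ 1.89 -2.1  -1.21] F [-1.2 -1.4 -3.8] op 0.0417
```

```bash
python3 -m creep '[[[10,-8,-4,1.9,-2.1,-1.2],[0,0,-30,0,0,0],[0,0,-20,0,0,0],[0,0,0,0,0,0]]]'
python3 -c "
from h import *
togo((.5966,.278,.2146),-15,-9.8)
snap('side','side5',(110,150,270,350),3);snap('top','top5',(70,90,200,290),3)
a=cv2.imread('pics/top5.png');b=cv2.imread('pics/side5.png');h=600;cv2.imwrite('pics/c5.png',np.hstack([a[:h,:320],b[:h,:480]]))"
```

```text
time: 5.9
tool_pos: [0.596, 0.2775, 0.2692]
tool_rot: [3.138, 0.262, -0.174]
contact_force: [-0.6, 0.6, -5.0]
opening: 0.0417
t 5.9 pos [0.596  0.2775 0.2692] go mm [  0.6   0.5 -54.6] deg [ 0.21 -0.07  0.08] F [-0.6  0.6 -5. ] op 0.0417
```

View pics/c5.png

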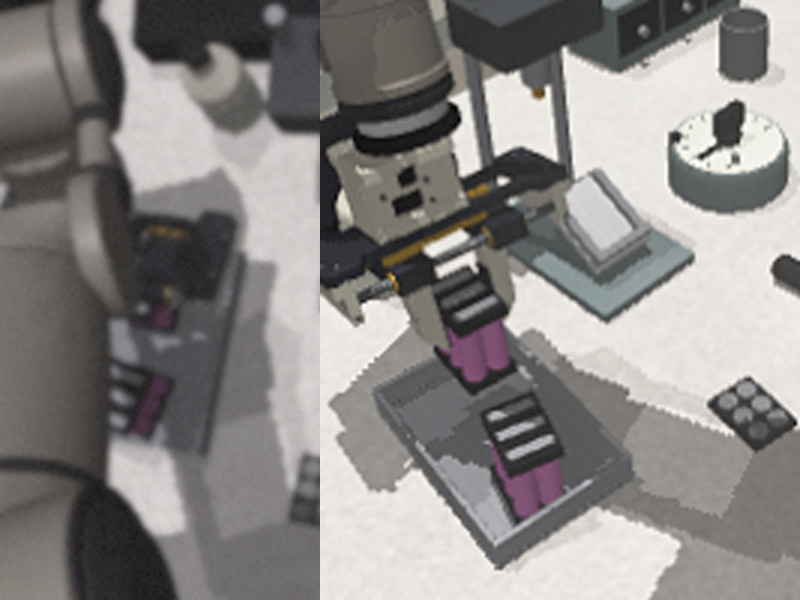

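```bash
python3 -c "
from h import *
s=robot.observe();R=Ro.from_euler('xyz',s['tool_rot']).as_matrix();gp=s['tool_pos']+.159*R[:,2]
a=np.radians(-9.8);ex=np.array([np.cos(a),np.sin(a),0]);ey=np.array([-ex[1],ex[0],0])
print('gp',gp)
for z in(-.056,.016):
  for i,j in((-1,1),(-1,-1),(1,1),(1,-1)):
    q=gp+i*.03*ex+j*.021*ey+[0,0,z];print(z,i,j,(proj('side',q)-[110,150])*3+1+[320,0])
"
```

```text
gp [0.55608817 0.28474232 0.11927325]
-0.056 -1 1 [467.73712681 393.16974804]
-0.056 -1 -1 [515.61792735 366.3096979 ]
-0.056 1 1 [429.88460474 348.81421629]
-0.056 1 -1 [476.69163175 324.22325848]
0.016 -1 1 [453.80697324 325.31177486]
0.016 -1 -1 [504.63008215 298.90900467]
0.016 1 1 [414.71848686 281.70265706]
0.016 1 -1 [464.3017158  257.65188276]
```

```bash
python3 -m creep '[[[0,0,-20,0,0,0],[0,0,-18,0,0,0],[0,0,-8,0,0,0],[0,0,0,0,0,0]]]'
python3 -c "
from h import *
togo((.5966,.278,.2146),-15,-9.8)"
```

```text
time: 6.33
tool_pos: [0.5968, 0.2784, 0.2323]
tool_rot: [-3.139, 0.249, -0.171]
contact_force: [-0.3, 0.2, -3.9]
opening: 0.0423
t 6.33 pos [0.5968 0.2784 0.2323] go mm [ -0.2  -0.4 -17.7] deg [-0.01  0.76  0.04] F [-0.3  0.2 -3.9] op 0.0423
```

```bash
python3 -m creep '[[[0,0,-10,0,0.7,0],[0,0,-4,0,0,0],[0,0,0,0,0,0]]]'
python3 -m creep '[[[0,0,-2,0,0,0],[0,0,0,0,0,0]]]'
python3 -m creep '[[[0,0,-2,0,0,0],[0,0,0,0,0,0]]]'
python3 -m creep '[[[0,0,-2,0,0,0],[0,0,0,0,0,0]]]'
```

```text
time: 6.58
tool_pos: [0.5974, 0.2788, 0.2212]
tool_rot: [-3.139, 0.257, -0.171]
contact_force: [-0.6, 0.5, -4.8]
opening: 0.0418
time: 6.75
tool_pos: [0.5977, 0.2789, 0.2201]
tool_rot: [-3.138, 0.255, -0.171]
contact_force: [0.6, -0.1, -4.1]
opening: 0.0418
time: 6.92
tool_pos: [0.5979, 0.279, 0.2188]
tool_rot: [-3.137, 0.254, -0.17]
contact_force: [-0.1, 0.1, -4.4]
opening: 0.0419
time: 7.08
tool_pos: [0.598, 0.279, 0.2171]
tool_rot: [-3.137, 0.253, -0.17]
contact_force: [0.2, 0.2, -3.8]
opening: 0.0419
```

```bash
for i in 1 2 3; do python3 -m creep '[[[0,0,-2,0,0,0],[0,0,0,0,0,0]]]' | sed -n '2p;4p'; done
```

```text
tool_pos: [0.5983, 0.2791, 0.2157]
contact_force: [-0.1, 0.3, -4.1]
tool_pos: [0.5984, 0.2792, 0.2161]
contact_force: [0.6, 0.7, -3.2]
tool_pos: [0.5987, 0.2792, 0.2159]
contact_force: [-0.4, -1.2, -3.6]
```

```bash
for i in 1 2; do python3 -m creep '[[[0,0,-4,0,0,0],[0,0,0,0,0,0]]]' | sed -n '2,4p'; done
```

```text
tool_pos: [0.5991, 0.2794, 0.2164]
tool_rot: [-3.132, 0.247, -0.168]
contact_force: [-0.3, 0.8, -4.0]
tool_pos: [0.5997, 0.2796, 0.2161]
tool_rot: [-3.13, 0.243, -0.168]
contact_force: [-0.5, -0.3, -3.8]
```

```bash
python3 -c "
from h import *
s=robot.observe();print(np.round(s['qpos'],3),np.round(s['joint_efforts'],1),np.round(s['contact_force'],1),np.round(s['torque'],2))
snap('side','side6',(110,150,270,350),3)"
```

```text
[0.295 0.818 1.233 0.122 1.305 1.99 ] [  0.  -65.2 -22.7   0.6   1.4  -0. ] [-0.5 -0.3 -3.8] [ 0.   -0.27 -0.02]
```

View pics/side6.png

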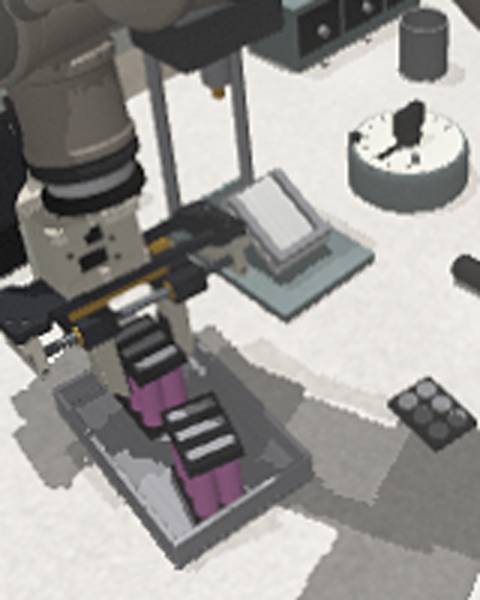

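```bash
python3 -m creep '[[[0,0,-4,0.2,1,0],[0,0,-4,0,0,0]]]' | sed -n '2,4p'; python3 -m creep '[[[-2,0,-4,0,0,0]]]' | sed -n '2,4p'
```

```text
tool_pos: [0.6018, 0.279, 0.215]
tool_rot: [-3.127, 0.253, -0.167]
contact_force: [-14.0, -2.5, 37.5]
tool_pos: [0.6008, 0.2788, 0.2152]
tool_rot: [-3.126, 0.249, -0.166]
contact_force: [1.2, -3.9, 24.8]
```

```bash
python3 -m creep '[[[0,0,1,0,0,0],[0,0,0,0,0,0]]]' - 10| sed -n '2,4p'; python3 -m creep '[[[0,0,0,0,0,0],[0,0,0,0,0,0],[0,0,0,0,0,0],[0,0,0,0,0,0]]]' -0.4 | sed -n '2,5p'; python3 -c "
from h import *
snap('side','side7',(110,150,270,350),3)"
```

```text
tool_pos: [0.6011, 0.2786, 0.2171]
tool_rot: [-3.125, 0.247, -0.166]
contact_force: [0.2, 1.3, -4.0]
tool_pos: [0.6008, 0.2788, 0.2141]
tool_rot: [-3.126, 0.251, -0.167]
contact_force: [-0.3, -0.3, 0.2]
opening: 0.0626
```

View pics/side7.png

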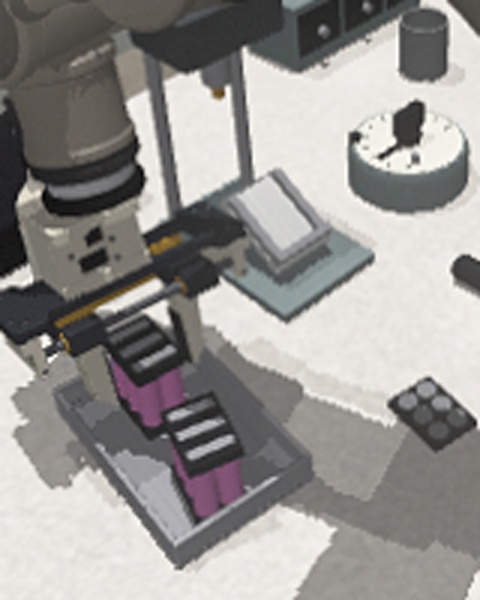

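```bash
python3 -m creep '[[[0,0,0,0,0,0],[0,0,0,0,0,0],[0,0,0,0,0,0],[5,-1,19,0,0,0],[5,-1,19,0,0,0]]]' -1| sed -n '2,5p'; python3 -m creep '[[[5,-1,19,0,0,0],[5,-1,25,0,-3,0],[0,0,35,0,-5,0],[0,0,35,0,-5,0],[0,0,0,0,0,0]]]' | sed -n '2,5p'; python3 -c "
from h import *
togo((.6071,-.0899,.30),0,-3)"
```

```text
tool_pos: [0.609, 0.2768, 0.2475]
tool_rot: [-3.131, 0.261, -0.167]
contact_force: [0.7, -0.0, 0.8]
opening: 0.0903
tool_pos: [0.6204, 0.274, 0.3676]
tool_rot: [-3.091, 0.026, -0.163]
contact_force: [0.4, 0.2, 1.8]
opening: 0.0918
t 9.6 pos [0.6204 0.274  0.3676] go mm [ -13.3 -363.9  -67.6] deg [-3.04 -1.15  6.39] F [0.4 0.2 1.8] op 0.0918
```

```bash
python3 -m creep '[[[-35,0,0,-3,-1,0],[-35,-5,0,0,0,0],[-35,-15,0,0,0,0],[-20,-30,0,0,0,6.5],[-10,-35,0,0,0,6.5]]]' | sed -n '2,5p'
python3 -m creep '[[[0,-35,0,0,0,6.5],[0,-35,0,0,0,6.5],[0,-35,0,0,0,6.5],[0,-35,0,0,0,6.5],[0,-35,0,0,0,6.5]]]' | sed -n '2,3p'
python3 -m creep '[[[0,-35,0,0,0,6.5],[0,-35,0,0,0,6.5],[0,-30,0,0,0,6.5],[0,0,0,0,0,6.5],[0,0,0,0,0,6.5]]]' | sed -n '2,3p'
python3 -c "
from h import *
togo((.6071,-.0899,.30),0,91)
a=snap('top','top8',(60,80,260,290),2.8);b=snap('side','side8',(110,150,280,350),2.8)
a=cv2.imread('pics/top8.png');b=cv2.imread('pics/side8.png');h=560;cv2.imwrite('pics/c8.png',np.hstack([a[:h,:400],b[:h,:400]]))"
```

```text
tool_pos: [0.4811, 0.1908, 0.3674]
tool_rot: [-3.137, -0.006, 0.072]
contact_force: [1.4, -1.1, 0.6]
opening: 0.0919
tool_pos: [0.4757, 0.0206, 0.3689]
tool_rot: [-3.137, -0.007, 0.64]
tool_pos: [0.4744, -0.0855, 0.3699]
tool_rot: [-3.139, -0.006, 1.213]
t 10.85 pos [ 0.4744 -0.0855  0.3699] go mm [132.7  -4.4 -69.9] deg [-0.39 -0.1  21.49] F [-0.3  0.6 -1.1] op 0.0916
```

View pics/c8.png

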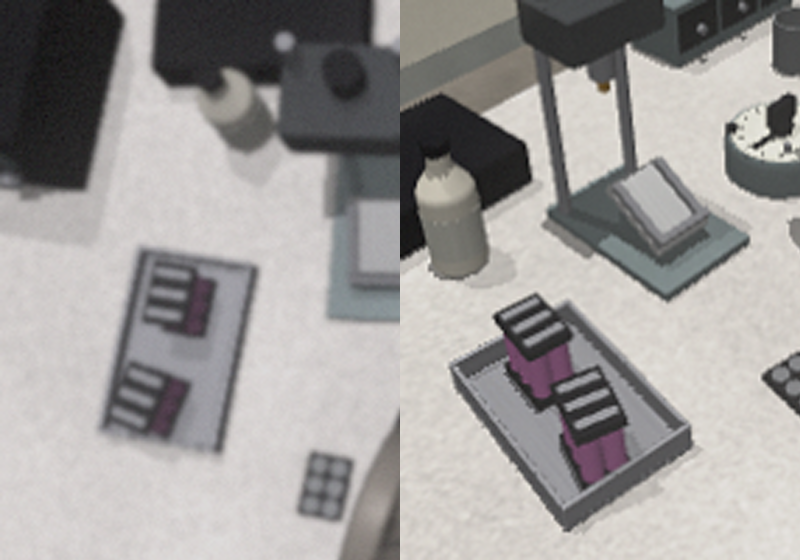

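```bash
python3 -m creep '[[[35,-1,0,-0.4,0,6.5],[35,-1,0,0,0,6.5],[32,-1,-10,0,0,6],[22,-1,-25,0,0,2],[0,0,0,0,0,0]]]' | sed -n '2,3p'
python3 -c "
from h import *
togo((.6071,-.0899,.235),0,91)
c=on('top',60+170/2.8,80+290/2.8,.077);d=c[:2]-[.5166,.2918];a=np.radians(-9.8);print('tray xy',d@[np.cos(a),np.sin(a)],d@[-np.sin(a),np.cos(a)])
"
```

```text
tool_pos: [0.601, -0.0857, 0.3337]
tool_rot: [-3.139, 0.001, 1.573]
t 11.37 pos [ 0.601  -0.0857  0.3337] go mm [  6.1  -4.2 -98.7] deg [ 0.05 -0.14  0.85] F [-2.6 -0.4 -0.5] op 0.0917
tray xy 0.04757383666190005 0.0022138560099284384
```

```bash
python3 -m creep '[[[6,-4,-30,0,0,0.8],[0,0,-30,0,0,0],[0,0,-20,0,0,0],[0,0,0,0,0,0]]]' | sed -n '2,4p'
python3 -c "
from h import *
togo((.6071,-.0899,.235),0,91)
print(on('side',215+(577-390-2.5)/6,175+(131-2.5)/6,.045))"
```

```text
tool_pos: [0.608, -0.0867, 0.2521]
tool_rot: [-3.142, 0.001, 1.576]
contact_force: [-1.1, -0.0, 0.3]
t 11.7 pos [ 0.608  -0.0867  0.2521] go mm [ -0.9  -3.2 -17.1] deg [ 0.04 -0.    0.72] F [-1.1 -0.   0.3] op 0.0919
[ 0.6067969  -0.09112776  0.045     ]
```

```bash
python3 -m creep '[[[-1,-3,-10,0,0,0.8],[0,-1,-6,0,0,0],[0,0,-3,0,0,0],[0,0,0,0,0,0]]]' | sed -n '2,4p'
python3 -m creep '[[[0,0,0,0,0,0],[0,0,0,0,0,0],[0,0,0,0,0,0],[0,0,0,0,0,0],[0,0,0,0,0,0]]]' 1 20 | sed -n '2,5p'
python3 -m creep '[[[0,0,0,0,0,0],[0,0,0,0,0,0],[0,0,0,0,0,0],[0,0,0,0,0,0],[0,0,0,0,0,0]]]' | sed -n '2,5p'
```

```text
tool_pos: [0.6069, -0.09, 0.2354]
tool_rot: [3.139, 0.001, 1.586]
contact_force: [-0.1, -0.1, 0.7]
tool_pos: [0.6078, -0.0903, 0.2395]
tool_rot: [3.132, 0.003, 1.584]
contact_force: [0.1, 0.9, 0.5]
opening: 0.0629
tool_pos: [0.6079, -0.0903, 0.2401]
tool_rot: [3.131, 0.003, 1.584]
contact_force: [-0.4, -0.1, 0.3]
opening: 0.0298
```

```bash
python3 -m creep '[[[0,0,0,0,0,0],[0,0,0,0,0,0],[0,0,0,0,0,0],[0,0,0,0,0,0],[0,0,0,0,0,0]]]' - 30| sed -n '2,5p'
python3 -m creep '[[[0,0,-3,0.5,0,0],[0,0,0,0,0,0],[0,0,0,0,0,4],[0,0,0,0,0,4],[0,0,0,0,0,4]]]' | sed -n '2,5p'
python3 -c "
from h import *
togo((.6071,-.0899,.237),0,130);print(robot.observe()['torque'])"
```

```text
tool_pos: [0.6063, -0.0904, 0.2398]
tool_rot: [3.138, 0.003, 1.585]
contact_force: [0.9, 0.6, -0.5]
opening: 0.0129
tool_pos: [0.6062, -0.0916, 0.2398]
tool_rot: [3.136, -0.003, 1.801]
contact_force: [-0.7, 0.7, 1.8]
opening: 0.013
t 13.7 pos [ 0.6062 -0.0916  0.2398] go mm [ 0.9  1.7 -2.8] deg [-0.29  0.21 26.81] F [-0.7  0.7  1.8] op 0.013
[-0.20546127  0.09651417 -0.05593909]
```

```bash
python3 -m creep '[[[0,1,0,0,0,5],[0,0,0,0,0,5],[0,0,0,0,0,5],[0,0,0,0,0,4],[0,0,0,0,0,0]]]' | sed -n '2,4p'
python3 -c "
from h import *
togo((.6071,-.0899,.237),0,130);print(robot.observe()['torque'])"
python3 -m creep '[[[0,1,0,0,0,4],[0,0,0,0,0,3]]]' | sed -n '2,4p'
python3 -c "
from h import *
togo((.6071,-.0899,.237),0,130);print(robot.observe()['torque'])"
```

```text
tool_pos: [0.6065, -0.0914, 0.2398]
tool_rot: [3.136, -0.001, 2.153]
contact_force: [-0.6, -0.2, 2.0]
t 14.12 pos [ 0.6065 -0.0914  0.2398] go mm [ 0.6  1.5 -2.8] deg [-0.21  0.22  6.66] F [-0.6 -0.2  2. ] op 0.013
[-0.17796864  0.15522448  0.01779632]
tool_pos: [0.6065, -0.0912, 0.2398]
tool_rot: [3.137, 0.001, 2.274]
contact_force: [-0.5, 1.3, 0.7]
t 14.28 pos [ 0.6065 -0.0912  0.2398] go mm [ 0.6  1.3 -2.8] deg [-0.12  0.22 -0.28] F [-0.5  1.3  0.7] op 0.0126
[ 0.26273465  0.01486954 -0.35540043]
```

```bash
for i in 1 2; do python3 -m creep '[[[0,0,0,0,0,3],[0,0,0,0,0,2]]]' | sed -n '2,4p'
python3 -c "
from h import *
togo((.6071,-.0899,.237),0,130);print(robot.observe()['torque'])";done
```

```text
tool_pos: [0.6066, -0.0914, 0.2398]
tool_rot: [3.137, 0.0, 2.358]
contact_force: [-1.6, 0.9, 2.4]
t 14.45 pos [ 0.6066 -0.0914  0.2398] go mm [ 0.5  1.5 -2.8] deg [-0.19  0.22 -5.11] F [-1.6  0.9  2.4] op 0.0134
[ 0.16189535  0.1728161  -0.75438081]
tool_pos: [0.6065, -0.0916, 0.2398]
tool_rot: [3.135, -0.001, 2.44]
contact_force: [-0.9, -1.4, 0.6]
t 14.62 pos [ 0.6065 -0.0916  0.2398] go mm [ 0.6  1.7 -2.8] deg [-0.27  0.23 -9.82] F [-0.9 -1.4  0.6] op 0.0148
[-0.1651239  -0.03350956 -0.96999883]
```

```bash
python3 -m creep '[[[0,0,0,0,0,-4],[0,0,0,0,0,-3],[0,0,0,0,0,0]]]' | sed -n '3,5p'
python3 -c "
from h import *
print(robot.observe()['torque'])"
python3 -m creep '[[[0,0,0,0,0,0],[0,0,0,0,0,0],[0,0,0,0,0,0],[0,0,0,0,0,0],[0,0,0,0,0,0]]]' -0.3 | sed -n '2,5p'
python3 -m creep '[[[0,0,20,0,0,0],[0,0,30,0,0,0],[0,0,35,0,0,0],[-10,0,35,0,0,0],[-35,0,10,0,0,0]]]' | sed -n '2,5p'
python3 -m creep '[[[-35,0,0,0,0,0],[-35,0,0,0,0,0],[-35,0,0,0,0,0],[-35,0,0,0,0,0],[0,0,0,0,0,0]]]' | sed -n '2,5p'
python3 -c "
from h import *
snap('top','top9',(230,130,300,200),6);snap('side','side9',(110,150,285,350),2.1)
a=cv2.imread('pics/top9.png');b=cv2.imread('pics/side9.png');cv2.imwrite('pics/c9.png',np.hstack([a[:420,:420],b[:420,:]]));print(b.shape,robot.observe()['time'])"
```

```text
tool_rot: [3.135, -0.001, 2.305]
contact_force: [-0.9, -0.0, 2.1]
opening: 0.0131
[-0.12741044  0.03031717 -0.18351147]
tool_pos: [0.6069, -0.0916, 0.2393]
tool_rot: [3.134, -0.001, 2.306]
contact_force: [-0.3, -0.4, -0.3]
opening: 0.0416
tool_pos: [0.5628, -0.0912, 0.3682]
tool_rot: [3.138, -0.008, 2.309]
contact_force: [-1.4, 0.0, 1.2]
opening: 0.0599
tool_pos: [0.4133, -0.0895, 0.3719]
tool_rot: [3.135, -0.002, 2.312]
contact_force: [-0.0, 0.6, 0.1]
opening: 0.0594
(420, 368, 3) 16.2167
```

View pics/c9.png

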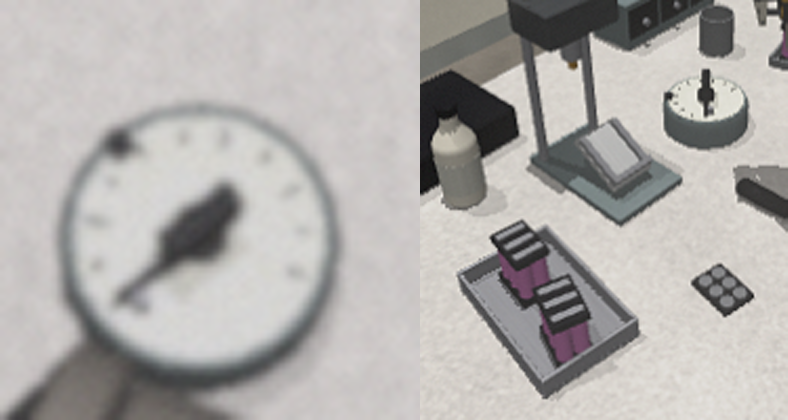

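The pointer now lies against the pin: tip at (118,300), pin at about (140,303). The module stands upright in the tray and the robot is clear, so I hand in.

```bash
python3 -c "
from h import *
p=lambda u,v,z:on('top',230+(u-2.5)/6,130+(v-2.5)/6,z)
d=p(118,300,.049)-p(199,235,.045);print(np.degrees(np.arctan2(d[1],d[0])));s=robot.observe();print(np.abs(s['qvel']).max());print(robot.hand_in())"
```

```text
129.62234839571164
0.06913469434019734
the job is handed in; nothing more can be done
None
```

I put the module in the quarantine tray and turned the pointer back to its zero stop. I handed in at about 16 s; no verdict was reported.

- **Reading:** the pointer was at 91° in world axes, about 0.65 rad on the scale. The limit block was at 41°, so the pointer had stopped well short and the module belonged in the tray.
- **Module:** it stands upright and released in the free half, at about x +48 mm and y +2 mm in the tray's frame.
- **Pointer:** I stopped turning when the torque rose and the grip began to slip. The last picture puts the pointer at 129.6°. Zero works out at 129.3° from the block and about 131° from the pin.
- **Everything else:** the bystanders in the last pictures stand where they were. I did not measure them, and those crops leave out the carrier and its two modules. The robot was clear at hand-in.

Some things did not go to plan:
- **Grasp angle:** the planned 30° grasp hit joint 5's limit, so I gripped the module at 15° instead.
- **Set-down:** the arm stalled just above the tray floor, and the next push pressed the module down with a force reading of up to 37.5 N. That is close to the 40 N limit.
- **Hand-in:** the fastest joint was still reading 0.07 rad/s as I handed in.

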